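# Pull the dust-extractor flap shut with the hook pole

## Task

The spring-loaded green flap in the dust extractor's intake head stands open behind its finger guard. Using the hook pole, put its peg through the brass eye on the flap and draw the flap towards you until the catch snaps and holds it shut; do it gently, never loading the flap or the head with more than 20 N, and keep the gripper itself off them. Then unhook, lay the pole flat on the bench, and leave the other things where they are.

Things in the scene. Friction and masses are not known exactly. Their poses are not given: they have to be found in the camera images.
- pole: hook pole: pale wooden handle 108 x 18 x 26 mm (x, y, z) and a silver rod 8 mm thick that runs on to x = +235 mm, where a bare peg 6.4 mm thick turns off square and runs 35 mm to -y. 130 g. Origin under the handle's middle; rod and peg lie at z = +13 mm. It lies flat, z up, and need not be turned over. Balances within 20 mm ahead of the origin
- pole_grip (a point): middle of the pole's wooden handle, 13 mm above its underside; axes as the pole's. Grip here, across the 18 mm width
- hook (a point): middle of the peg's useful length, at (235, -18, 13) mm in the pole's frame; axes as the pole's. The peg's end lies 17 mm further to the pole's -y
- hood: grey intake head, fixed on a pedestal. Origin on the bench under its front edge, x into the head, mouth towards -x, z up. Floor at z 88 to 100 mm, cheeks to z 315 mm, clear mouth 180 mm wide (y -90 to +90) below a front bar at z 303 mm; 205 mm deep; steel guard rods across the top at z 314 mm. The flap's hinge runs along y at x 35, z 105 mm
- eye (a point): centre of the brass eye on the flap's front: wire ring, hole 19 mm across, wire 5.4 mm, hole axis along the head's y, open on both sides. In the flap's frame (origin on the hinge, z up the flap) at (-26, 0, 160) mm, so with the flap at q it is at x = 35 - 26 cos q + 160 sin q, z = 105 + 26 sin q + 160 cos q (mm) in the head's frame. The point's axes are the flap's
- flap (a joint): angle of the green flap (172 mm wide, 180 high, hinged at its lower edge): about 0.65 at first (leaning back into the head), 0 = upright. A spring pulls it open (2 N at the eye when nearly shut) until the ball catch above its top edge, at the head's -y side, has it. The catch is adjustable: it holds it on a hard stop at an angle within +-0.08, not known beforehand. Snapping in takes 4 to 9 N at the eye
- wax_tin: green round tin with a metal lid, 68 mm across, 30 mm high; origin under its middle. A bystander
- sand_block: brown sanding block, 51 x 93 x 28 mm; origin under its middle. A bystander
- offcut_round: round wooden disc, 57 mm across, 18 mm high; origin under its middle. A bystander

How it is judged:
By the outcome, as a careful person would: the job done as asked, in the order asked, and still so for the second after the job is handed in, with the robot touching nothing.
It also fails if it takes over 72 s, if anything falls off the work surface, if the arm or the gripper's body presses on something with over 40 N, if the wrist force passes 120 N, or if a joint passes its speed limit or range.

## Robot

A 6-joint arm with a two-finger parallel gripper is mounted at the origin on a cart in front of the work surface, level with it; the furniture and walls round the work are solid. World frame = base frame: x ahead of the robot, y to its left, z up, the work surface at z = 0. Lengths are in mm, angles in rad, forces in N, time in s.
With the tool pointing down it reaches from about 325 to 850 mm from the base axis. Payload 15.5 kg.
Tool frame: the origin (TCP) lies midway between the tips of the shut fingers; the grasp point (between the pads) lies robot.tcp_to_grasp behind it (robot.tcp_to_grasp is the distance from the TCP to the grasp point, in mm); z points along the fingers, x is the direction in which the jaws open and shut, and the axes are right-handed (so a half turn about z gives the same grasp; the last joint's range is limited). The gripper opens to 91 mm and grips with 3 to 60 N. Pads are 32 mm wide; open, the fingers measure 118 mm over their backs; the gripper's body (76 mm by 178 mm) begins 60 mm behind the grasp point.
Start: joints at [1.19, 0.494, 1.345, -0, 1.302, -0.096], TCP at [176.198, 599.65, 213.915] pointing down, gripper open.
Joint ranges: [-2.91, 2.91], [-0.82, 2.16], [0.22, 2.67], [-1.22, 4.37], [0.12, 2.79], [-3.08, 3.08]. Speed limits (rad/s): [1.89, 1.89, 2.57, 3.01, 3.01, 3.01].

## Interface

Orientations are given as a rotation vector (axis times angle).
In Python, from rig import monitor, eyes, robot gives the robot as it stands.
- The arm moves only by the tool move_arm, never from a script. Its argument "plan" is a list of rows, each a list of 7 numbers: the shift along the world's x, y, z scaled (see below), then the turn, a rotation vector about the world's x, y, z scaled (see below), then the opening, from -1 (shut) to 1 (fully open), so that 0 is half open. In form: [[dx, dy, dz, ax, ay, az, fingers], ...]. A call has 1 to 12 rows; each row shifts and turns the commanded pose from where the row before left it; what a row does not reach is not made up. The controller multiplies each number of a shift by 20 mm and each number of a turn by 6 degrees. A row lasts 1/12 s, in which the tool goes at most 41.7 mm and 7.16 degrees, less where a joint would pass 70% of its speed; a pose out of reach is approached as far as the arm can. A call with a number of a shift or a turn outside -1 to 1 is refused whole. A call with a gripper value outside its range is refused whole. The fingers move at their own pace and stop on an object; "grip_force" is the grip in N (left out, the last holds). Time passes only in rows, so rows that do not move let the fingers close. It gives the time, the measured TCP pose, the force and the opening at its end, in the units of the state.
- monitor.state(): the state, without advancing time (a new reading comes with each control period).
- eyes.read_camera(name): name is "side" or "top" or "wrist"; returns the picture (400x640x3 uint8, blue, green, red); there is no depth.
- eyes.calibration(name): a dict with "camera_matrix" (3x3 intrinsics, pixels), "T" (4x4, takes a point from camera to world coordinates). Camera axes: x right, y up, looking along -z (the intrinsics and any distortion apply to the point x, -y, -z); pixel columns grow to the right and rows downward; lengths in mm; the calibration is good to about 2 mm. A picture is of the moment at which its call begins: read the wrist's pose just before it. calibration takes no time and is no camera call; for the wrist camera it gives the pose at the moment of the call.
- robot.job_done(): hands the job in, once; it reports no verdict.
The state is a dict: "clock": time; "qpos": joint angles; "qvel": joint speeds; "effort": joint torques, N m; "ee_pos": TCP position; "orientation": TCP orientation; "ft_force": force on the tool from outside, world axes, zero at the start; "wrist_torque": the same for the moment, N m; "width": finger opening in mm.
Only numpy, scipy, OpenCV 4.12 (cv2) and the standard library are available. Lean on these libraries where they do the work, as an engineer would, in place of code of your own. Each camera call takes 0.05 s, during which the arm holds its last target. There are 200 camera calls.

## Working session

There is one attempt and no reset: what is moved stays moved. The work goes in short steps, Python scripts to look and compute and a tool call to move; the robot and the scene stay as the last step left them, time stands still between calls to the robot, and variables do not carry over. Pictures are saved under pics/ and viewed, about 8 in all and at most 12, crops included, and the job is handed in when it is done.

Besides the shell and the picture viewer there is one more tool, called after "Request:" as name(argument=value, ...), one argument or row to a line, values as JSON. move_arm: Moves the arm, as the interface text tells. Shifts and turns lie within -1 to 1; 1 stands for 20 mm of shift or 6 degrees of turn. Its arguments: {"type":"object","properties":{"plan":{"type":"array"},"grip_force":{"type":"number"}},"required":["plan"]}

```bash
ls; mkdir -p pics; python3 - <<'E'
from rig import monitor, eyes, robot
import cv2,numpy as np
print(monitor.state(), robot.tcp_to_grasp)
for n in("side","top"):
    cv2.imwrite(f"pics/{n}0.png",eyes.read_camera(n)); c=eyes.calibration(n); print(n,{k:np.round(v,3).tolist() if not isinstance(v,str) else v for k,v in c.items()})
E
```

```text
pics
{'clock': 0.0, 'qpos': array([ 1.18948901e+00,  4.94169714e-01,  1.34618081e+00, -2.32390326e-06,
        1.30247053e+00, -9.55214732e-02]), 'qvel': array([ 0.00017291, -0.00013471,  0.00203136, -0.00074708,  0.00108477,
       -0.00154674]), 'effort': array([-2.83887942e-06, -8.78859401e+01, -3.81870210e+01,  7.07244175e-02,
        5.32777829e-02, -1.17398076e-04]), 'ee_pos': array([176.05637505, 599.27580322, 213.32980513]), 'orientation': array([ 2.51463608e+00,  1.88206831e+00, -1.64586215e-03]), 'ft_force': array([-0.32422814, -0.80318227,  0.35594304]), 'wrist_torque': array([ 0.08524143, -0.04710888, -0.03654049]), 'width': 91.36330827752394} 18.8
side {'camera_matrix': [[467.875, 0.0, 326.734], [0.0, 467.875, 200.12], [0.0, 0.0, 1.0]], 'T': [[0.901, 0.271, -0.339, -22.05], [-0.434, 0.556, -0.708, -1049.801], [-0.003, 0.785, 0.619, 1116.741], [0.0, 0.0, 0.0, 1.0]]}
top {'camera_matrix': [[383.672, 0.0, 314.899], [0.0, 383.672, 201.912], [0.0, 0.0, 1.0]], 'T': [[-0.464, 0.864, -0.195, 234.635], [-0.886, -0.454, 0.098, 166.684], [-0.004, 0.218, 0.976, 1407.726], [0.0, 0.0, 0.0, 1.0]]}
```

View pics/top0.png

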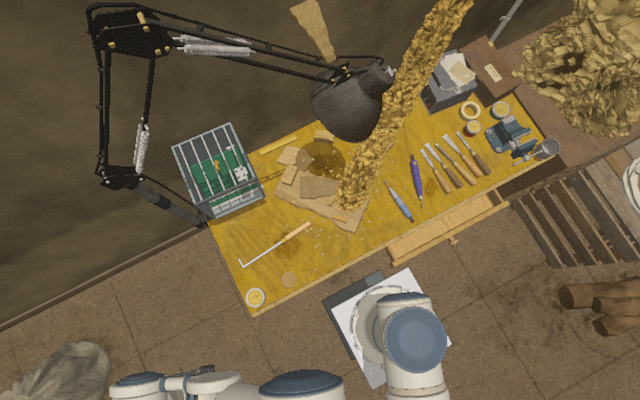

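View pics/side0.png

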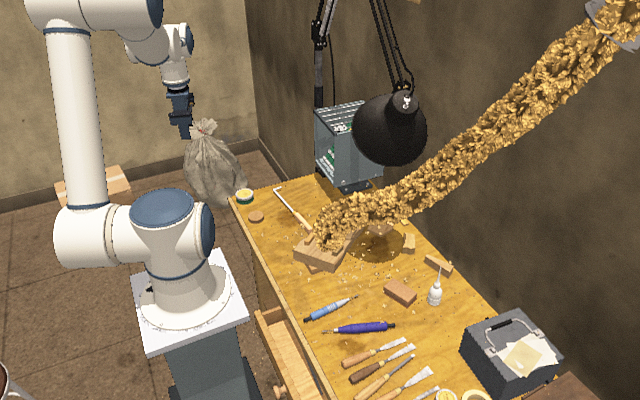

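```bash
cat > h.py <<'E'
import numpy as np,cv2
from rig import monitor,eyes,robot
def proj(n,P,c=None):
    c=c or eyes.calibration(n);T=np.array(c["T"]);P=np.atleast_2d(P)
    q=(P-T[:3,3])@T[:3,:3]*[1,-1,-1];q=q@np.array(c["camera_matrix"]).T
    return q[:,:2]/q[:,2:]
def ray(n,uv,z,c=None):
    c=c or eyes.calibration(n);T=np.array(c["T"])
    d=np.linalg.inv(c["camera_matrix"])@[uv[0],uv[1],1]*[1,-1,-1];d=T[:3,:3]@d;o=T[:3,3]
    return o+d*(z-o[2])/d[2]
E
python3 - <<'E'
from h import *
a=cv2.imread("pics/top0.png")[115:315,160:320];b=cv2.imread("pics/side0.png")[90:250,230:390]
a=cv2.resize(a,None,fx=3,fy=3,interpolation=2);b=cv2.resize(b,(320,320),interpolation=2)
o=np.zeros((600,800,3),np.uint8);o[:,:480]=a;o[:320,480:]=b;cv2.imwrite("pics/c1.png",o)
for p in[(297,232),(241,263),(255,297),(289,279)]:print(p,ray("top",p,13).round())
for p in [(215,170)]:print(ray("top",p,314).round())
E
```

```text
(297, 232) [444. 137.  13.]
(241, 263) [437. 366.  13.]
(255, 297) [307. 373.  13.]
(289, 279) [307. 239.  13.]
[678. 275. 314.]
```

View pics/c1.png

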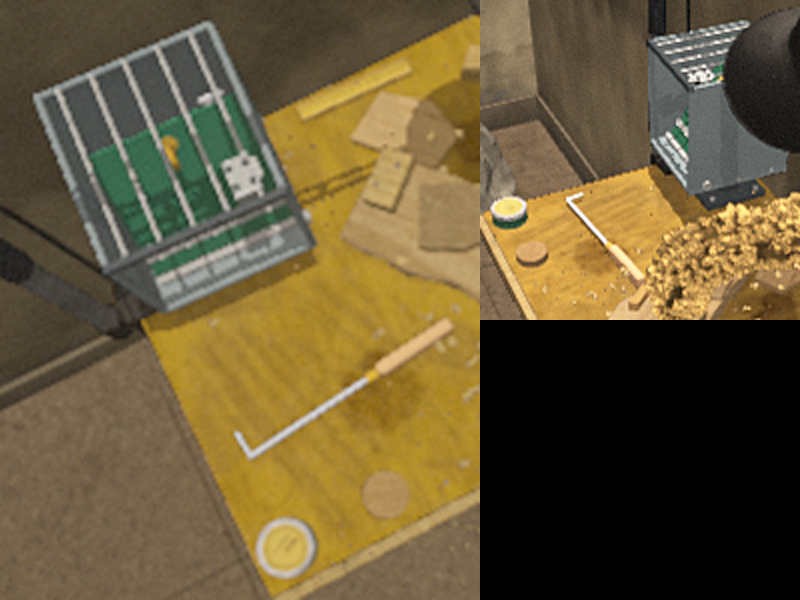

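```bash
python3 - <<'E'
from h import *
from scipy.optimize import least_squares as ls
c=eyes.calibration("top")
px=np.array([(35,95),(210,22),(105,270),(287,192),(163,312),(315,243)])/3+[160,115]
def pts(p):
    x,y,t,w=p;L=np.array([(205,w,315),(205,-w,315),(0,w,315),(0,-w,315),(0,w,88),(0,-w,88)],float)
    return L@np.array([[np.cos(t),np.sin(t),0],[-np.sin(t),np.cos(t),0],[0,0,1]])+[x,y,0]
r=ls(lambda p:(proj("top",pts(p),c)-px).ravel(),[590,290,0,95],x_scale=[100,100,.1,10])
print(r.x,r.fun.reshape(-1,2).round(1))
x,y,t,w=r.x
# eye
e=ray("top",(217.3,165.3),248);print("eye",e, "model",x+111*np.cos(t),y+111*np.sin(t))
for n,p in dict(end=(310.7,222.7),fr=(284.3,240.3),corner=(243.3,266.5),tip=(239.3,259.7)).items():print(n,ray("top",p,20 if n in("end","fr") else 13).round(1))
# lamp triangulation
def line(n,uv):
    a=ray(n,uv,0);b=ray(n,uv,500);return a,(b-a)/np.linalg.norm(b-a)
a,d=line("top",(345,105));b,f=line("side",(390,130));s=np.linalg.lstsq(np.c_[d,-f],b-a,rcond=None)[0];print("lamp",a+d*s[0],b+f*s[1])
w=eyes.calibration("wrist");print(np.round(w["camera_matrix"],1),np.round(w["T"],3))
cv2.imwrite("pics/w0.png",eyes.read_camera("wrist"))
E
```

```text
[ 5.99995112e+02  2.75895291e+02 -5.22070920e-02  9.55928843e+01] [[-0.7 -1.1]
 [-0.3 -1.4]
 [ 0.1  0.8]
 [-0.1  0.4]
 [ 0.8  0.3]
 [ 0.5  1.1]]
eye [715.24598907 268.46295824 248.        ] model 710.8438766077741 270.10293549539404
end [449.8  76.8  20. ]
fr [437.  191.5  20. ]
corner [422.2 364.4  13. ]
tip [450.8 366.8  13. ]
lamp [ 614.51610171 -118.10136224  478.76706676] [ 615.33918313 -118.37648834  479.18799474]
[[320.5   0.  313.9]
 [  0.  320.5 207.2]
 [  0.    0.    1. ]] [[ 2.82000e-01 -9.25000e-01 -2.54000e-01  1.03931e+02]
 [ 9.59000e-01  2.72000e-01  7.50000e-02  6.20158e+02]
 [-1.00000e-03 -2.65000e-01  9.64000e-01  3.84402e+02]
 [ 0.00000e+00  0.00000e+00  0.00000e+00  1.00000e+00]]
```

View pics/w0.png

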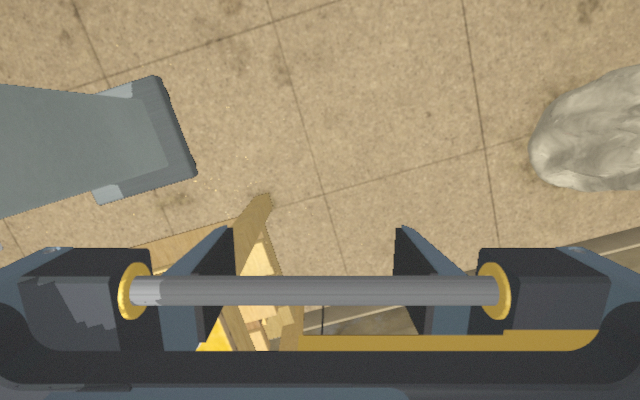

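Request:
move_arm(
  plan=[
    [0.45,-0.58,0.33,0,0,-1,1],
    [0.45,-0.58,0.33,0,0,-1,1],
    [0.45,-0.58,0.33,0,0,-1,1],
    [0.45,-0.58,0.33,0,0,-1,1],
    [0.45,-0.58,0.33,0,0,-1,1],
    [0.45,-0.58,0.33,0,0,-1,1],
    [0.45,-0.58,0.33,0,0,-1,1],
    [0.45,-0.58,0.33,0,0,-1,1],
    [0.45,-0.58,0.33,0,0,-1,1],
    [0.45,-0.58,0.33,0,0,-1,1],
    [0.45,-0.58,0.33,0,0,-1,1],
    [0.45,-0.58,0.33,0,0,-1,1],
  ],
)

```text
clock: 1.15
ee_pos: [284.5, 459.7, 293.3]
orientation: [3.141, 0.036, -0.0]
ft_force: [-0.4, 0.3, 0.5]
width: 91.6
```

Request:
move_arm(
  plan=[
    [0.45,-0.58,0.33,0,0,-1,1],
    [0.45,-0.58,0.33,0,0,-1,1],
    [0.45,-0.58,0.33,0,0,-1,1],
    [0.45,-0.58,0.33,0,0,-1,1],
    [0.45,-0.58,0.33,0,0,-1,1],
    [0.45,-0.58,0.33,0,0,-1,1],
    [0.45,-0.58,0.33,0,0,-1,1],
    [0.45,-0.58,0.33,0,0,-1,1],
    [0.45,-0.58,0.33,0,0,-1,1],
    [0.45,-0.58,0.33,0,0,-1,1],
    [0.45,-0.58,0.33,0,0,-1,1],
    [0.45,-0.58,0.33,0,0,-1,1],
  ],
)

```text
clock: 2.15
ee_pos: [392.5, 320.6, 372.5]
orientation: [2.563, -1.817, -0.0]
ft_force: [-0.2, -0.6, 1.6]
width: 90.8
```

Request:
move_arm(
  plan=[
    [0.45,-0.58,0.33,0,0,-1,1],
    [0.45,-0.58,0.33,0,0,-1,1],
    [0.45,-0.58,0.33,0,0,-1,1],
    [0.45,-0.58,0.33,0,0,-1,1],
    [0,0,0,0,-1,0,1],
    [0,0,0,0,-1,0,1],
    [0,0,0,0,-1,0,1],
    [0,0,0,0,-1,0,1],
    [0,0,0,0,-1,0,1],
    [0,0,0,0,-1,0,1],
    [0,0,0,0,-1,0,1],
    [0,0,0,0,0,0,1],
  ],
)

```text
clock: 3.15
ee_pos: [425.7, 273.6, 396.7]
orientation: [-1.716, 1.849, -0.663]
ft_force: [-0.4, -0.2, -1.1]
width: 91.4
```

```bash
python3 - <<'E'
from h import *
c=eyes.calibration("wrist");i=eyes.read_camera("wrist");cv2.imwrite("pics/w1.png",i);cv2.imwrite("pics/w1b.png",cv2.resize(i,(800,500),interpolation=2))
np.savez("w1",K=c["camera_matrix"],T=c["T"]);print(np.round(c["T"],2))
E
```

```text
[[-6.0000e-02  8.9000e-01 -4.5000e-01  3.6505e+02]
 [-1.0000e+00 -7.0000e-02 -2.0000e-02  2.6792e+02]
 [-5.0000e-02  4.5000e-01  8.9000e-01  5.7318e+02]
 [ 0.0000e+00  0.0000e+00  0.0000e+00  1.0000e+00]]
```

View pics/w1b.png

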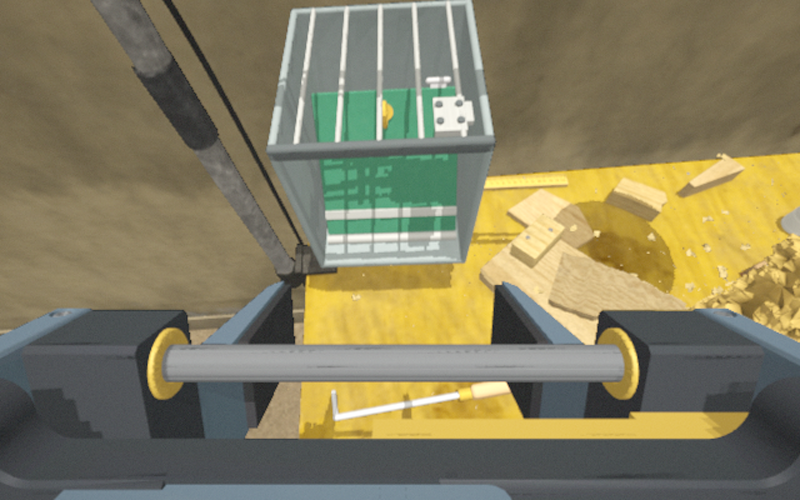

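```bash
python3 - <<'E'
import cv2
i=cv2.imread("pics/w1.png")[0:220,205:405];cv2.imwrite("pics/w1c.png",cv2.resize(i[:200],(600,600),interpolation=2)) 
cv2.imwrite("pics/w1d.png",cv2.resize(i,(545,600),interpolation=2))
E
```

```text
(no output)
```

View pics/w1d.png

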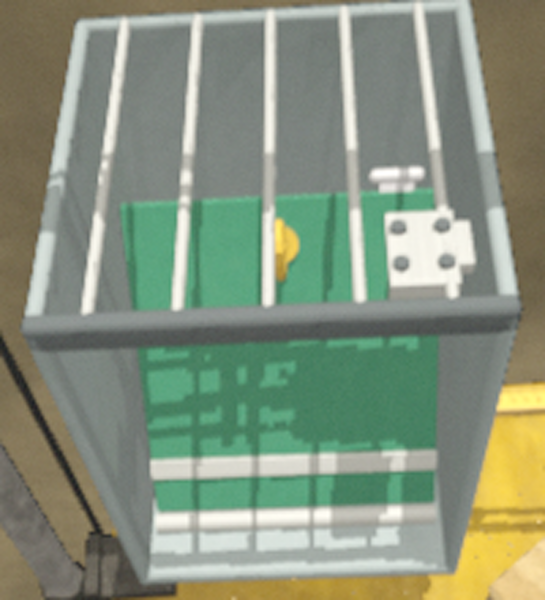

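```bash
cat > fit.py <<'E'
from h import *
from scipy.optimize import least_squares as ls
ct=eyes.calibration("top");d=np.load("w1.npz");cw=dict(camera_matrix=d["K"],T=d["T"])
pt=np.array([(35,95),(210,22),(105,270),(287,192),(163,312),(315,243)])/3+[160,115]
S=np.array([2.725,2.727]);O=[205,0]
pw=np.array([(77,20),(468,2),(25,322),(520,298),(147,581),(455,576)])/S+O
pf=np.array([(123,203),(434,188)])/S+O
pe=np.array([(284,250)])/S+O
def W(L,p):
    t=p[2];return np.array(L,float)@np.array([[np.cos(t),np.sin(t),0],[-np.sin(t),np.cos(t),0],[0,0,1]])+[p[0],p[1],0]
def flap(L,q):
    L=np.array(L,float);return np.c_[35+L[:,0]*np.cos(q)+L[:,2]*np.sin(q),L[:,1],105-L[:,0]*np.sin(q)+L[:,2]*np.cos(q)]
def box(p):
    w=p[3];return W([(205,w,315),(205,-w,315),(0,w,315),(0,-w,315),(0,w,88),(0,-w,88)],p)
def res(p):
    return [(proj("",box(p),ct)-pt),(proj("",box(p),cw)-pw),(proj("",W(flap([(0,86,180),(0,-86,180)],p[4]),p),cw)-pf),(proj("",W(flap([(-26,0,160)],p[4]),p),cw)-pe)]
E
python3 - <<'E'
from fit import *
for use in([0,1,2,3],[1,2,3],[1,2],[1,3]):
    r=ls(lambda p:np.concatenate([res(p)[i].ravel() for i in use]),[600,276,-.05,95,.65],x_scale=[100,100,.1,10,.1],loss="soft_l1")
    print(use,r.x.round(3),"eye",W(flap([(-26,0,160)],r.x[4]),r.x).round(1))
    if len(use)>3:print([a.round(1).tolist() for a in res(r.x)])
E
```

```text
[0, 1, 2, 3] [ 6.03385e+02  2.77575e+02 -4.50000e-02  9.61430e+01  6.84000e-01] eye [[719.3 272.4 245.4]]
[[[-2.2, -1.3], [-1.7, -2.2], [-1.0, 0.4], [-1.1, -0.6], [-0.1, -0.0], [-0.3, 0.2]], [[0.9, -2.1], [-0.0, -3.6], [0.4, 3.5], [0.4, 4.5], [-0.9, 0.7], [-0.1, -1.0]], [[-0.1, 2.1], [3.2, 1.9]], [[-0.9, -2.2]]]
[1, 2, 3] [ 6.05650e+02  2.77618e+02 -4.20000e-02  9.64950e+01  6.87000e-01] eye [[722.  272.7 245.2]]
[1, 2] [ 6.06562e+02  2.77698e+02 -4.00000e-02  9.65790e+01  7.28000e-01] eye [[728.5 272.8 241.8]]
[1, 3] [ 6.04825e+02  2.77588e+02 -4.40000e-02  9.63660e+01  5.97000e-01] eye [[708.1 273.  252. ]]
```

Request:
move_arm(
  plan=[
    [0.4,0,-0.9,0,-0.5,0,1],
    [0.4,0,-0.9,0,-0.5,0,1],
    [0.4,0,-0.9,0,-0.5,0,1],
    [0.4,0,-0.9,0,-0.5,0,1],
    [0.4,0,-0.9,0,-0.5,0,1],
    [0.4,0,-0.9,0,-0.5,0,1],
    [0.4,0,-0.9,0,-0.5,0,1],
    [0.4,0,-0.9,0,-0.5,0,1],
    [0.4,0,-0.9,0,0,0,1],
    [0.4,0,-0.9,0,0,0,1],
    [0.4,0,-0.9,0,0,0,1],
    [0,0,0,0,0,0,1],
  ],
)

```text
clock: 4.2
ee_pos: [556.6, 237.6, 331.1]
orientation: [-1.669, 1.648, -0.787]
ft_force: [-0.6, -0.5, 0.6]
width: 91.4
```

```bash
python3 - <<'E'
from h import *
c=eyes.calibration("wrist");i=eyes.read_camera("wrist");cv2.imwrite("pics/w2.png",i)
np.savez("w2",K=c["camera_matrix"],T=c["T"]);print(np.round(c["T"],2))
from fit import proj
print(proj("",[(712,271,248),(601,370,88),(601,180,88),(601,370,303),(601,180,303)],c))
u,v=proj("",[(680,271,230)],c)[0];u0=int(min(max(u-110,0),420));v0=int(min(max(v-80,0),235));print(u0,v0)
cv2.imwrite("pics/w2c.png",cv2.resize(i[v0:v0+165,u0:u0+220],(800,600),interpolation=2))
E
```

```text
[[ 3.0000e-02  7.9000e-01 -6.1000e-01  4.6485e+02]
 [-1.0000e+00  0.0000e+00 -4.0000e-02  2.3005e+02]
 [-3.0000e-02  6.1000e-01  7.9000e-01  4.9370e+02]
 [ 0.0000e+00  0.0000e+00  0.0000e+00  1.0000e+00]]
[[288.99825236 164.33912806]
 [216.77710249 315.6717523 ]
 [366.16971997 318.3164459 ]
 [139.30419041 217.52912573]
 [395.85805123 218.89971593]]
178 117
```

View pics/w2c.png

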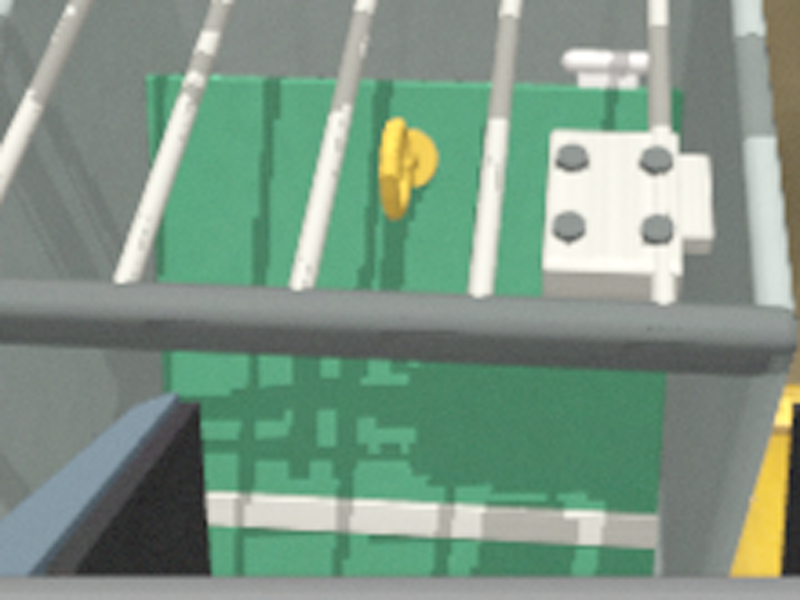

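```bash
python3 - <<'E'
from fit import *
d=np.load("w2.npz");c2=dict(camera_matrix=d["K"],T=d["T"])
e2=np.array([[178+396/3.636,117+168/3.636]]);e1=np.array([(280,251)])/S+O;et=np.array([[217.3,165.3]])
f=lambda P:np.concatenate([(proj("",P,cw)-e1).ravel(),(proj("",P,c2)-e2).ravel(),.7*(proj("",P,ct)-et).ravel()])
r=ls(f,[712,271,248.],x_scale=10);print("tri",r.x,r.fun.round(1))
r=ls(lambda P:f(P)[:4],[712,271,248.],x_scale=10);print("tri2",r.x,r.fun.round(1))
f2=np.array([(150,77),(683,92)])/3.636+[178,117]
def g(p,k=1):
    b=[0,1,4,5] if k else [4,5]
    F=W(flap([(p[5],86,180),(p[5],-86,180)],p[4]),p);E=W(flap([(-26,0,160)],p[4]),p)
    return np.concatenate([.5*(proj("",box(p),ct)-pt)[b].ravel(),.5*(proj("",box(p),cw)-pw)[b].ravel(),(proj("",F,cw)-pf).ravel(),(proj("",F,c2)-f2).ravel(),f(E[0]),[p[5]/4,(p[4]-.65)/.05]])
for k in(1,0):
    r=ls(lambda p:g(p,k),[600,276,-.05,95,.65,0],x_scale=[100,100,.1,10,.1,4],loss="soft_l1");print(r.x.round(3),W(flap([(-26,0,160)],r.x[4]),r.x).round(1),r.fun.round(1))
E
```

```text
tri [716.36134    273.59627405 244.62733637] [-0.1 -0.6  0.3  0.5 -0.9  0.5]
tri2 [716.17530273 273.75757327 244.80982552] [-0.2 -0.6  0.1  0.5]
[ 6.04821e+02  2.77766e+02 -4.30000e-02  9.63740e+01  6.24000e-01
  1.03460e+01] [[712.1 273.2 250.1]] [-1.3 -0.8 -1.  -1.3 -0.2 -0.1 -0.3 -0.1  0.2 -1.3 -0.2 -2.2 -0.6  0.
 -0.1 -0.9 -0.5  1.3  2.8  0.9  0.3  1.1 -0.1  0.5  0.1 -1.4 -0.1 -0.3
 -0.8  0.9  2.6 -0.5]
[ 6.05632e+02  2.77696e+02 -4.30000e-02  9.57980e+01  6.17000e-01
  1.04590e+01] [[711.9 273.1 250.5]] [-0.2 -0.3 -0.4 -0.2 -0.4 -0.2 -0.3 -1.1 -0.5  0.9  2.9  0.6  0.1  0.7
  0.   0.1  0.1 -1.6 -0.1 -0.5 -0.8  0.9  2.6 -0.7]
```

```bash
cat >> h.py <<'E'
from scipy.spatial.transform import Rotation as Ro
def down(yaw): # tool x at world yaw (deg), pointing down
    return Ro.from_euler("z",yaw,degrees=True)*Ro.from_euler("x",180,degrees=True)
def delta(pos,yaw,Rdes=None):
    s=monitor.state();R=Ro.from_rotvec(s["orientation"]);D=(Rdes or down(yaw))*R.inv()
    print("shift",((np.array(pos)-s["ee_pos"])/20).round(2),"turn",(np.degrees(D.as_rotvec())/6).round(2),"q",s["qpos"].round(2),"F",s["ft_force"].round(1))
E
python3 - <<'E'
from h import *
delta((444.8,131,100),5.5)
E
```

```text
shift [ -5.54  -5.34 -11.58] turn [-7.56  6.29 14.55] q [ 0.51  0.14  1.98 -1.2   0.39  3.08] F [-0.5 -0.7  0.5]
```

Request:
move_arm(
  plan=[
    [-0.6,0,0.3,0,1,0,1],
    [-0.6,0,0.3,0,1,0,1],
    [-0.6,0,0,0,1,0,1],
    [-0.6,-0.6,0,0,1,0,1],
    [-0.6,-0.6,0,0,1,0,1],
    [-0.6,-0.6,0,0,1,0.2,1],
    [-0.6,-0.6,0,0,1,0.2,1],
    [-0.6,-0.6,-0.3,0,1,0.2,1],
    [-0.6,-0.6,-0.3,0,0.5,0.5,1],
  ],
)

```text
clock: 5.0
ee_pos: [476.7, 159.6, 328.6]
orientation: [-2.172, 1.966, -0.222]
ft_force: [0.2, 0.2, -0.9]
width: 91.3
```

```bash
python3 - <<'E'
from h import *
print(monitor.state()["ee_pos"])
delta((444.8,131,100),5.5)
E
```

```text
[476.67989569 159.60990054 328.60342874]
shift [ -1.59  -1.43 -11.43] turn [-2.23  1.49 14.88] q [ 0.21  0.09  1.65 -0.    1.15  1.68] F [ 0.2  0.2 -0.9]
```

Request:
move_arm(
  plan=[
    [-0.1,-0.09,-0.7,-0.14,0.09,0.93,0.4],
    [-0.1,-0.09,-0.7,-0.14,0.09,0.93,0.4],
    [-0.1,-0.09,-0.7,-0.14,0.09,0.93,0.4],
    [-0.1,-0.09,-0.7,-0.14,0.09,0.93,0.4],
    [-0.1,-0.09,-0.7,-0.14,0.09,0.93,0.4],
    [-0.1,-0.09,-0.7,-0.14,0.09,0.93,0.4],
    [-0.1,-0.09,-0.7,-0.14,0.09,0.93,0.4],
    [-0.1,-0.09,-0.7,-0.14,0.09,0.93,0.4],
  ],
)

```text
clock: 5.67
ee_pos: [460.1, 145.0, 214.5]
orientation: [-2.851, 1.009, -0.135]
ft_force: [0.1, -0.2, 0.1]
width: 63.9
```

Request:
move_arm(
  plan=[
    [-0.1,-0.09,-0.7,-0.14,0.09,0.93,0.4],
    [-0.1,-0.09,-0.7,-0.14,0.09,0.93,0.4],
    [-0.1,-0.09,-0.7,-0.14,0.09,0.93,0.4],
    [-0.1,-0.09,-0.7,-0.14,0.09,0.93,0.4],
    [-0.1,-0.09,-0.7,-0.14,0.09,0.93,0.4],
    [-0.1,-0.09,-0.7,-0.14,0.09,0.93,0.4],
    [-0.1,-0.09,-0.7,-0.14,0.09,0.93,0.4],
    [-0.1,-0.09,-0.7,-0.14,0.09,0.93,0.4],
    [0,0,0,0,0,0,0.4],
    [0,0,0,0,0,0,0.4],
  ],
)

```text
clock: 6.5
ee_pos: [444.1, 130.4, 102.4]
orientation: [-3.131, -0.144, -0.014]
ft_force: [-0.9, 0.4, 0.5]
width: 64.0
```

```bash
python3 - <<'E'
from h import *
delta((444.8,131,3),5.5)
c=eyes.calibration("wrist");i=eyes.read_camera("wrist");cv2.imwrite("pics/w3.png",i)
np.savez("w3",K=c["camera_matrix"],T=c["T"])
u=np.array([np.cos(np.radians(95.5)),np.sin(np.radians(95.5)),0])
print(proj("",[np.array([444.8,131,26])+u*a for a in(-54,0,54)]+[(422.2,364.4,13),(455,367.5,13)],c).round())
E
```

```text
shift [ 0.04  0.03 -4.97] turn [-0.07  0.08  0.04] q [0.15 0.43 1.87 0.01 0.83 0.05] F [-0.9  0.4  0.5]
[[ 315.  276.]
 [ 315.  215.]
 [ 314.  147.]
 [ 313. -133.]
 [ 363. -133.]]
```

View pics/w3.png

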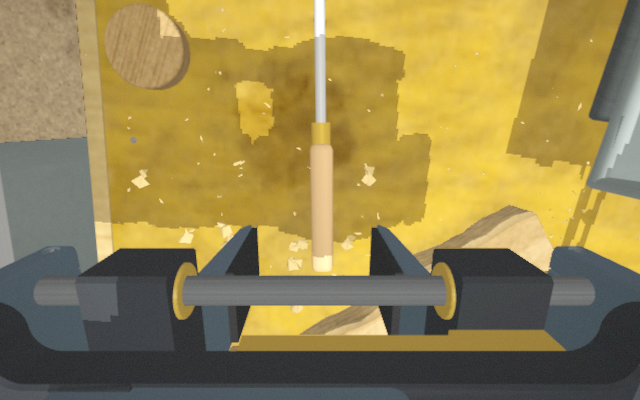

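Request:
move_arm(
  plan=[
    [0.12,0.03,-0.9,-0.07,0.08,0.04,0.4],
    [0.12,0,-0.9,0,0,0,0],
    [0,0,-0.9,0,0,0,0],
    [0,0,-0.9,0,0,0,0],
    [0,0,-0.8,0,0,0,0],
    [0,0,-0.5,0,0,0,0],
    [0,0,0,0,0,0,0],
  ],
  grip_force=45,
)

```text
clock: 7.13
ee_pos: [448.7, 130.5, 3.5]
orientation: [3.137, 0.149, 0.001]
ft_force: [0.2, 0.3, 0.6]
width: 45.7
```

Request:
move_arm(
  plan=[
    [0,0,0,0,0,0,-1],
    [0,0,0,0,0,0,-1],
    [0,0,0,0,0,0,-1],
    [0,0,0,0,0,0,-1],
    [0,0,0,0,0,0,-1],
    [0,0,0,0,0,0,-1],
    [0,0,0,0,0,0,-1],
    [0,0,0,0,0,0,-1],
  ],
  grip_force=45,
)

```text
clock: 7.8
ee_pos: [449.3, 130.4, 4.7]
orientation: [3.137, 0.153, 0.004]
ft_force: [0.7, -0.3, 11.5]
width: 17.4
```

```bash
python3 - <<'E'
from fit import *
d=np.load("w2.npz");c2=dict(camera_matrix=d["K"],T=d["T"])
b1=np.array((300,268))/1.25; print("base",ray("",b1,0,cw).round(), ray("",(203,223),0,ct).round())
# post edge as a plane through w1 pixels; intersect with top-camera rays along post
m1=np.array((140,70))/1.25
T=cw["T"];n=[]
dr=lambda uv:T[:3,:3]@(np.linalg.inv(cw["camera_matrix"])@[*uv,1]*[1,-1,-1])
N=np.cross(dr(b1),dr(m1))
for uv in[(185,213),(160,198),(120,178)]:
    a=ray("",uv,0,ct);e=ray("",uv,500,ct);s=-N@(a-T[:3,3])/(N@(e-a));print(uv,(a+s*(e-a)).round())
E
```

```text
base [653. 429.   0.] [638. 431.   0.]
(185, 213) [662. 447. 126.]
(160, 198) [824. 551. -57.]
(120, 178) [985. 668. -81.]
```

Request:
move_arm(
  plan=[
    [0,0,0.3,0,0,0,-1],
    [0,0,0.6,0,0,0,-1],
    [0,0,0.8,0,0,0,-1],
    [-0.2,0.2,0.9,0,0,0,-1],
    [-0.3,0.3,0.9,0,0,0,-1],
    [-0.3,0.3,0.9,0,0,0,-1],
    [-0.3,0.3,0.9,0,0,0,-1],
  ],
)

```text
clock: 8.38
ee_pos: [426.0, 152.5, 111.2]
orientation: [3.136, 0.153, 0.001]
ft_force: [0.7, 0.5, -1.7]
width: 17.8
```

Request:
move_arm(
  plan=[
    [-0.6,0.8,0.65,0,0,0,-1],
    [-0.6,0.8,0.65,0,0,0,-1],
    [-0.6,0.8,0.65,0,0,0,-1],
    [-0.6,0.9,0.65,0,0,-0.5,-1],
    [-0.6,0.9,0.65,0,0,-0.9,-1],
    [-0.6,0.9,0.65,0,0,-0.9,-1],
    [-0.6,0.9,0.65,0,0,-0.9,-1],
    [0,0.9,0.65,0,0,-0.9,-1],
    [0,0.9,0.65,0,0,-0.9,-1],
    [0,0.9,0.65,0,0,-0.9,-1],
    [0,0,0,0,0,-0.9,-1],
    [0,0,0,0,0,-0.9,-1],
  ],
)

```text
clock: 9.38
ee_pos: [342.4, 327.2, 241.0]
orientation: [2.944, -1.094, 0.002]
ft_force: [-0.3, -0.4, -0.9]
width: 17.9
```

Request:
move_arm(
  plan=[
    [0,0,0,0,0,-0.9,-1],
    [0,0,0,0,0,-0.9,-1],
    [0,0,0,0,0,-0.9,-1],
    [0,0,0,0,0,-0.9,-1],
    [0,0,0,0,0,-0.9,-1],
    [0,0,0,0,0,-0.9,-1],
    [0,0,0,0,0,-0.9,-1],
    [0,0,0,0,0,-0.9,-1],
    [0,0,0,0,0,-0.9,-1],
    [0,0,0,0,0,-0.5,-1],
    [0,0,0,0,0,0,-1],
    [0,0,0,0,0,0,-1],
  ],
)

```text
clock: 10.38
ee_pos: [342.3, 326.2, 240.2]
orientation: [2.18, -2.26, -0.001]
ft_force: [-0.2, -0.2, -1.3]
width: 17.8
```

```bash
python3 - <<'E'
from h import *
print(monitor.state()["ee_pos"])
delta((479.8,331.5,239.7),-92.5)
i=eyes.read_camera("top");j=eyes.read_camera("side")
P=np.array([0,0,0.]);s=monitor.state();p=s["ee_pos"];R=Ro.from_rotvec(s["orientation"])
y=R.apply([1,0,0]);  # tool x
th=np.arctan2(y[1],y[0])+np.pi/2;u=np.array([np.cos(th),np.sin(th),0]);v=np.array([np.sin(th),-np.cos(th),0])
Q=np.array([p+[0,0,8.3]+u*236,p+[0,0,8.3]+u*236+v*35])
pt,ps=proj("top",Q),proj("side",Q);print(np.degrees(th),pt.round(1),ps.round(1))
def crop(im,c):
    a,b=int(c[0])-40,int(c[1])-50;print(a,b);return cv2.resize(im[b:b+100,a:a+66],(396,600),interpolation=2)
cv2.imwrite("pics/c4.png",np.hstack([crop(i,pt[0]),crop(j,ps[0])]))
E
```

```text
[342.33940069 326.15065577 240.20954041]
shift [ 6.87  0.27 -0.03] turn [ 0.01 -0.02 -0.07] q [0.63 0.25 1.67 0.   1.23 2.24] F [-0.2 -0.2 -1.3]
-2.0659314572668865 [[221.1 209.9]
 [231.6 205.1]] [[313.  134. ]
 [316.7 138.5]]
181 159
273 83
```

View pics/c4.png

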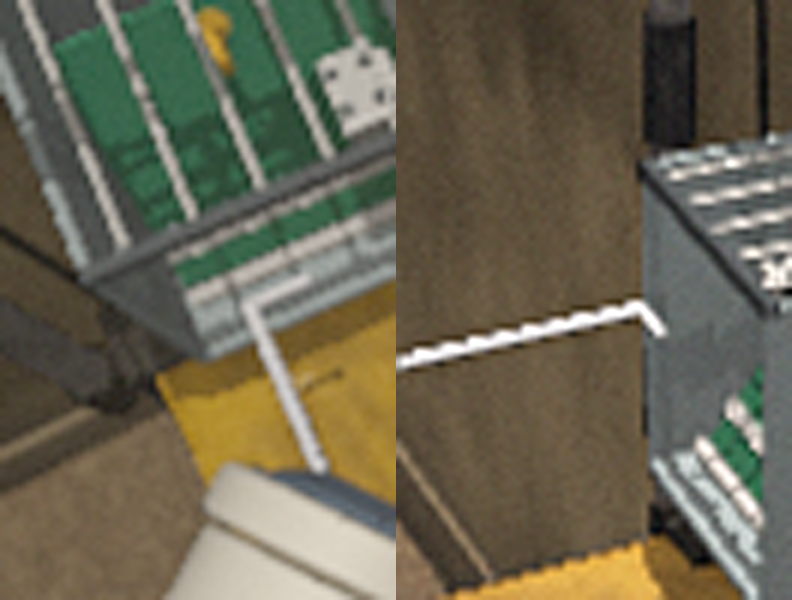

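Request:
move_arm(
  plan=[
    [0.4,0.27,0,0,0,-0.07,-1],
    [0.9,0,0,0,0,0,-1],
    [0.9,0,0,0,0,0,-1],
    [0.9,0,0,0,0,0,-1],
    [0.9,0,0,0,0,0,-1],
    [0.9,0,0,0,0,0,-1],
    [0.9,0,0,0,0,0,-1],
    [0.7,0,0,0,0,0,-1],
    [0.37,0,0,0,0,0,-1],
    [0,0,0,0,0,0,-1],
    [0,0,0,0,0,0,-1],
  ],
)

```text
clock: 11.4
ee_pos: [479.8, 331.8, 239.7]
orientation: [2.169, -2.27, -0.001]
ft_force: [-0.7, 0.2, -1.3]
width: 17.7
```

```bash
cat > look.py <<'E'
from h import *
import sys
delta((479.8,331.5,239.7),-92.5)
i=eyes.read_camera("top");s=monitor.state();p=s["ee_pos"];R=Ro.from_rotvec(s["orientation"]);print(p)
y=R.apply([1,0,0]);th=np.arctan2(y[1],y[0])+np.pi/2;u=np.array([np.cos(th),np.sin(th),0]);v=np.array([np.sin(th),-np.cos(th),0])
c=p+[0,0,8.3]+u*236;pt=proj("top",[c,c+v*35,[713.5,273.2,248]]);print("corner",c.round(1),pt.round(1))
a,b=int(pt[2,0])-25,int(pt[2,1])-30;print(a,b)
w=eyes.read_camera("wrist")
o=np.zeros((600,800,3),np.uint8);o[:480]=cv2.resize(i[b:b+60,a:a+100],(800,480),interpolation=2);cv2.imwrite(sys.argv[1],o[:480]);cv2.imwrite("pics/lastw.png",w)
E
python3 look.py pics/c5.png
```

```text
shift [-0.   -0.01  0.  ] turn [ 0.01 -0.02  0.02] q [0.5  0.41 1.41 0.   1.32 2.12] F [-0.7  0.2 -1.3]
[479.41185146 331.72827195 239.79614712]
corner [715.2 321.1 248.1] [[202.1 172.7]
 [212.4 168.2]
 [216.2 166.4]]
191 136
```

View pics/c5.png

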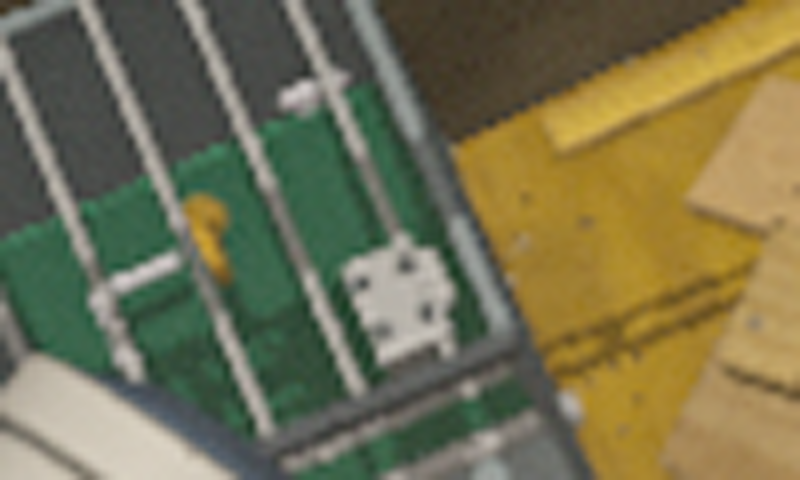

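Request:
move_arm(
  plan=[
    [-0.01,-0.2,0,0,0,0,-1],
    [-0.01,-0.2,0,0,0,0,-1],
    [-0.01,-0.2,0,0,0,0,-1],
    [-0.01,-0.2,0,0,0,0,-1],
    [0,0,0,0,0,0,-1],
  ],
)

```text
clock: 11.92
ee_pos: [479.1, 314.8, 240.1]
orientation: [2.169, -2.271, -0.0]
ft_force: [-0.0, 0.1, -1.1]
width: 17.7
```

Request:
move_arm(
  plan=[
    [-0.01,-0.2,0,0,0,0,-1],
    [-0.01,-0.2,0,0,0,0,-1],
    [-0.01,-0.25,0,0,0,0,-1],
    [0,0,0,0,0,0,-1],
    [0,0,0,0,0,0,-1],
  ],
)

```text
clock: 12.33
ee_pos: [478.7, 302.4, 240.0]
orientation: [2.169, -2.271, -0.001]
ft_force: [-0.8, 0.2, -1.7]
width: 17.8
```

```bash
python3 look.py pics/c6.png
```

```text
shift [ 0.06  1.45 -0.02] turn [ 0.01 -0.01  0.02] q [ 0.46  0.39  1.46 -0.    1.3   2.07] F [-0.8  0.2 -1.7]
[478.69128243 302.64671815 240.02408701]
corner [714.4 291.8 248.3] [[210.6 168.8]
 [220.9 164.3]
 [216.2 166.4]]
191 136
```

View pics/c6.png

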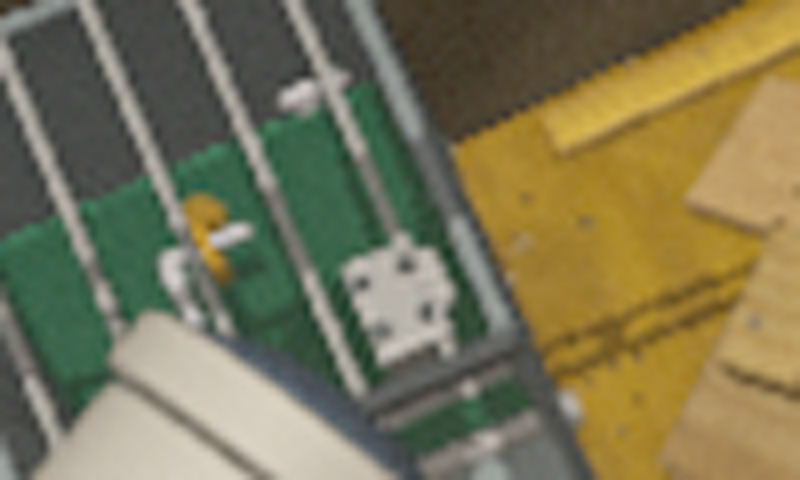

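Request:
move_arm(
  plan=[
    [-0.15,0.01,0,0,0,0,-1],
    [-0.15,0.01,0.03,0,0,0,-1],
    [-0.2,0.01,0.08,0,0,0,-1],
    [-0.2,0.01,0.08,0,0,0,-1],
    [-0.2,0.01,0.08,0,0,0,-1],
    [-0.2,0.01,0.07,0,0,0,-1],
    [-0.2,0.01,0.07,0,0,0,-1],
    [0,0,0,0,0,0,-1],
  ],
)

```text
clock: 13.1
ee_pos: [451.9, 304.2, 248.6]
orientation: [2.17, -2.27, -0.001]
ft_force: [-0.5, 0.2, -1.6]
width: 17.3
```

```bash
python3 look.py pics/c7.png
```

```text
shift [ 1.4   1.36 -0.44] turn [ 0.01 -0.01  0.01] q [ 0.48  0.35  1.49 -0.    1.3   2.1 ] F [-0.5  0.2 -1.6]
[452.2910373  304.23677641 248.4720705 ]
corner [688.1 293.6 256.8] [[212.9 175.4]
 [223.3 170.8]
 [216.2 166.4]]
191 136
```

```bash
cat > brass.py <<'E'
import cv2,numpy as np,sys
for f in sys.argv[1:]:
    i=cv2.imread(f)[:,:440];h=cv2.cvtColor(i,cv2.COLOR_BGR2HSV)
    m=cv2.inRange(h,(15,140,120),(30,255,255));g=cv2.inRange(h,(55,90,40),(85,255,255))
    ys,xs=np.nonzero(m);yg,xg=np.nonzero(g[:,:]);
    print(f,len(xs),xs.mean().round(1) if len(xs) else 0,ys.mean().round(1) if len(xs) else 0,"green",len(xg),yg.mean().round(1), "top@x150..260",[int(np.nonzero(g[:,x])[0].min()) for x in(140,240)])
E
python3 brass.py pics/c5.png pics/c6.png pics/c7.png
```

```text
pics/c5.png 1847 207.5 229.9 green 52559 262.2 top@x150..260 [179, 152]
pics/c6.png 1588 206.6 228.4 green 43671 241.2 top@x150..260 [180, 152]
pics/c7.png 1758 217.1 256.5 green 43003 277.6 top@x150..260 [212, 169]
```

Request:
move_arm(
  plan=[
    [-0.25,0.01,0.08,0,0,0,-1],
    [-0.25,0.01,0.07,0,0,0,-1],
    [-0.25,0.01,0.06,0,0,0,-1],
    [-0.25,0.01,0.06,0,0,0,-1],
    [-0.25,0.01,0.05,0,0,0,-1],
    [-0.25,0.01,0.04,0,0,0,-1],
    [-0.25,0.01,0.03,0,0,0,-1],
    [-0.25,0.01,0.02,0,0,0,-1],
    [-0.25,0.01,0.01,0,0,0,-1],
    [-0.25,0.01,0.01,0,0,0,-1],
    [0,0,0,0,0,0,-1],
  ],
)

```text
clock: 14.12
ee_pos: [401.7, 306.1, 256.8]
orientation: [2.169, -2.269, -0.001]
ft_force: [1.7, -0.0, -0.4]
width: 17.8
```

```bash
python3 look.py pics/c8.png; python3 brass.py pics/c8.png
```

```text
shift [ 3.91  1.27 -0.86] turn [ 0.01 -0.02  0.01] q [0.53 0.28 1.57 0.   1.29 2.15] F [ 1.7 -0.  -0.4]
[402.10905951 306.14216252 256.83317357]
corner [637.9 295.5 265.1] [[218.3 188.7]
 [228.9 184.1]
 [216.2 166.4]]
191 136
pics/c8.png 1356 257.6 358.5 green 16083 382.4 top@x150..260 [339, 297]
```

Request:
move_arm(
  plan=[
    [-0.15,0.007,0,0,0,0,-1],
    [-0.15,0.007,0,0,0,0,-1],
    [-0.15,0.007,0,0,0,0,-1],
    [-0.15,0.007,0,0,0,0,-1],
    [0,0,0,0,0,0,-1],
  ],
)

```text
clock: 14.63
ee_pos: [390.0, 306.6, 256.7]
orientation: [2.169, -2.27, -0.001]
ft_force: [2.2, -0.3, -0.3]
width: 17.6
```

Request:
move_arm(
  plan=[
    [-0.1,0.004,0,0,0,0,-1],
    [-0.1,0.004,0,0,0,0,-1],
    [0,0,0,0,0,0,-1],
  ],
)

```text
clock: 14.88
ee_pos: [386.3, 306.8, 256.7]
orientation: [2.169, -2.27, -0.001]
ft_force: [1.5, 0.3, -1.5]
width: 17.6
```

Request:
move_arm(
  plan=[
    [-0.1,0.004,-0.01,0,0,0,-1],
    [-0.1,0.004,-0.01,0,0,0,-1],
    [0,0,0,0,0,0,-1],
  ],
)

```text
clock: 15.13
ee_pos: [382.2, 307.0, 256.3]
orientation: [2.169, -2.27, -0.001]
ft_force: [1.6, 0.2, -1.8]
width: 17.6
```

Request:
move_arm(
  plan=[
    [-0.1,0.004,-0.01,0,0,0,-1],
    [0,0,0,0,0,0,-1],
  ],
)

```text
clock: 15.3
ee_pos: [380.3, 307.1, 256.1]
orientation: [2.169, -2.27, -0.001]
ft_force: [1.1, -0.2, -1.1]
width: 17.9
```

Request:
move_arm(
  plan=[
    [-0.1,0.004,-0.01,0,0,0,-1],
    [0,0,0,0,0,0,-1],
  ],
)

```text
clock: 15.47
ee_pos: [378.4, 307.1, 255.9]
orientation: [2.169, -2.27, -0.001]
ft_force: [1.8, -0.5, -1.5]
width: 18.2
```

Request:
move_arm(
  plan=[
    [-0.1,0.004,-0.01,0,0,0,-1],
    [0,0,0,0,0,0,-1],
  ],
)

```text
clock: 15.63
ee_pos: [376.3, 307.2, 255.7]
orientation: [2.169, -2.27, -0.001]
ft_force: [1.5, -0.7, -1.7]
width: 17.9
```

Request:
move_arm(
  plan=[
    [-0.1,0.004,-0.01,0,0,0,-1],
    [0,0,0,0,0,0,-1],
  ],
)

```text
clock: 15.8
ee_pos: [374.3, 307.3, 255.5]
orientation: [2.169, -2.27, -0.001]
ft_force: [0.2, 0.2, -1.2]
width: 17.1
```

Request:
move_arm(
  plan=[
    [-0.05,0.002,-0.01,0,0,0,-1],
    [0,0,0,0,0,0,-1],
  ],
)

```text
clock: 15.97
ee_pos: [373.5, 307.4, 255.4]
orientation: [2.169, -2.27, -0.001]
ft_force: [1.3, -0.6, -2.1]
width: 17.8
```

Request:
move_arm(
  plan=[
    [-0.05,0.002,-0.01,0,0,0,-1],
    [0,0,0,0,0,0,-1],
  ],
)

```text
clock: 16.13
ee_pos: [372.5, 307.4, 255.1]
orientation: [2.169, -2.27, -0.001]
ft_force: [1.2, -0.4, -1.3]
width: 17.9
```

Request:
move_arm(
  plan=[
    [-0.05,0.002,-0.01,0,0,0,-1],
    [0,0,0,0,0,0,-1],
  ],
)

```text
clock: 16.3
ee_pos: [371.6, 307.4, 255.0]
orientation: [2.169, -2.27, -0.0]
ft_force: [2.3, 0.3, -1.1]
width: 17.8
```

Request:
move_arm(
  plan=[
    [-0.05,0.002,-0.01,0,0,0,-1],
    [0,0,0,0,0,0,-1],
  ],
)

```text
clock: 16.47
ee_pos: [371.0, 307.5, 254.9]
orientation: [2.17, -2.271, 0.0]
ft_force: [5.5, -0.2, -2.5]
width: 17.7
```

Request:
move_arm(
  plan=[
    [-0.05,0.002,-0.01,0,0,0,-1],
    [0,0,0,0,0,0,-1],
  ],
)

```text
clock: 16.63
ee_pos: [370.1, 307.6, 254.7]
orientation: [2.17, -2.271, 0.0]
ft_force: [5.8, 0.6, -2.0]
width: 17.8
```

Request:
move_arm(
  plan=[
    [-0.03,0.002,0,0,0,0,-1],
    [0,0,0,0,0,0,-1],
  ],
)

```text
clock: 16.8
ee_pos: [369.4, 307.6, 254.7]
orientation: [2.17, -2.271, 0.0]
ft_force: [6.1, -0.1, -2.3]
width: 17.5
```

Request:
move_arm(
  plan=[
    [-0.04,0.002,0,0,0,0,-1],
    [0,0,0,0,0,0,-1],
  ],
)

```text
clock: 16.97
ee_pos: [368.3, 307.6, 254.6]
orientation: [2.169, -2.27, -0.0]
ft_force: [3.9, -0.2, -2.3]
width: 17.5
```

Request:
move_arm(
  plan=[
    [-0.04,0.002,0,0,0,0,-1],
    [0,0,0,0,0,0,-1],
  ],
)

```text
clock: 17.13
ee_pos: [367.2, 307.6, 254.6]
orientation: [2.169, -2.27, -0.001]
ft_force: [1.4, -1.1, -0.4]
width: 17.9
```

Request:
move_arm(
  plan=[
    [-0.04,0.002,0,0,0,0,-1],
    [0,0,0,0,0,0,-1],
  ],
)

```text
clock: 17.3
ee_pos: [366.3, 307.6, 254.5]
orientation: [2.169, -2.27, -0.001]
ft_force: [0.3, -0.3, -1.5]
width: 17.8
```

Request:
move_arm(
  plan=[
    [-0.04,0.002,0,0,0,0,-1],
    [0,0,0,0,0,0,-1],
  ],
)

```text
clock: 17.47
ee_pos: [365.4, 307.7, 254.5]
orientation: [2.169, -2.27, -0.001]
ft_force: [-0.1, 0.6, -1.6]
width: 18.0
```

Request:
move_arm(
  plan=[
    [-0.04,0.002,0,0,0,0,-1],
    [0,0,0,0,0,0,-1],
  ],
)

```text
clock: 17.63
ee_pos: [364.7, 307.7, 254.5]
orientation: [2.169, -2.27, -0.001]
ft_force: [0.2, 0.2, -1.4]
width: 17.7
```

Request:
move_arm(
  plan=[
    [-0.04,0.002,0,0,0,0,-1],
    [-0.04,0.002,0,0,0,0,-1],
    [0,0,0,0,0,0,-1],
  ],
)

```text
clock: 17.88
ee_pos: [363.4, 307.8, 254.6]
orientation: [2.169, -2.27, -0.0]
ft_force: [0.3, 0.2, -1.5]
width: 17.8
```

Request:
move_arm(
  plan=[
    [-0.04,0.002,0,0,0,0,-1],
    [-0.04,0.002,0,0,0,0,-1],
    [0,0,0,0,0,0,-1],
  ],
)

```text
clock: 18.13
ee_pos: [362.7, 308.1, 254.8]
orientation: [2.17, -2.271, 0.001]
ft_force: [7.0, -1.6, -2.3]
width: 17.4
```

```bash
python3 look.py pics/c9.png; python3 brass.py pics/c9.png
```

```text
shift [ 5.85  1.17 -0.76] turn [0.01 0.   0.02] q [ 0.58  0.24  1.64 -0.    1.26  2.2 ] F [ 7.  -1.6 -2.3]
[362.73318647 308.02265666 254.84034745]
corner [598.5 297.3 263.1] [[223.3 200.2]
 [233.9 195.5]
 [216.2 166.4]]
191 136
pics/c9.png 672 292.3 445.4 green 4056 423.7 top@x150..260 [449, 403]
```

Request:
move_arm(
  plan=[
    [0.12,-0.005,0,0,0,0,-1],
    [0.12,-0.005,0,0,0,0,-1],
    [0.11,-0.005,0,0,0,0,-1],
    [0,0,0,0,0,0,-1],
    [0,0,0,0,0,0,-1],
  ],
)

```text
clock: 18.65
ee_pos: [368.8, 307.6, 254.5]
orientation: [2.169, -2.27, -0.001]
ft_force: [-0.3, -0.2, -1.7]
width: 17.9
```

Request:
move_arm(
  plan=[
    [0.01,0.2,0,0,0,0,-1],
    [0.01,0.2,0,0,0,0,-1],
    [0,0,0,0,0,0,-1],
  ],
)

```text
clock: 18.9
ee_pos: [369.3, 316.4, 254.6]
orientation: [2.17, -2.27, -0.001]
ft_force: [-0.1, -0.2, -1.5]
width: 17.5
```

Request:
move_arm(
  plan=[
    [0.01,0.25,0,0,0,0,-1],
    [0.01,0.25,0,0,0,0,-1],
    [0.01,0.25,0,0,0,0,-1],
    [0.01,0.25,0,0,0,0,-1],
    [0.01,0.25,0,0,0,0,-1],
    [0,0,0,0,0,0,-1],
  ],
)

```text
clock: 19.4
ee_pos: [370.3, 341.6, 254.5]
orientation: [2.17, -2.27, -0.001]
ft_force: [0.4, -0.3, -1.3]
width: 17.5
```

Request:
move_arm(
  plan=[
    [-0.3,0.01,0,0,0,0,-1],
    [-0.6,0.02,0,0,0,0,-1],
    [-0.6,0.02,0,0,0,0,-1],
    [-0.4,0,0,0,0,0,-1],
    [0,0,0,0,0,0,-1],
    [0,0,0,0,0,0,-1],
  ],
)

```text
clock: 19.9
ee_pos: [331.7, 341.6, 254.9]
orientation: [2.17, -2.269, -0.0]
ft_force: [-0.7, 0.8, -0.4]
width: 18.0
```

```bash
python3 look.py pics/c10.png; python3 brass.py pics/c10.png
python3 - <<'E'
from h import *
i=eyes.read_camera("top");j=eyes.read_camera("side")
cv2.imwrite("pics/last_top.png",i);cv2.imwrite("pics/last_side.png",j)
cv2.imwrite("pics/c11.png",np.hstack([cv2.resize(i[115:265,160:260],(400,600),interpolation=2),cv2.resize(j[80:230,290:390],(400,600),interpolation=2)]))
E
```

```text
shift [ 7.41 -0.51 -0.76] turn [ 0.01 -0.01  0.01] q [0.67 0.24 1.64 0.   1.26 2.29] F [-0.7  0.8 -0.4]
[332.16993043 341.72487031 254.83246814]
corner [567.9 331.1 263.1] [[217.4 213.9]
 [228.  209.1]
 [216.2 166.4]]
191 136
pics/c10.png 696 292.4 444.9 green 4588 427.2 top@x150..260 [450, 402]
```

View pics/c11.png

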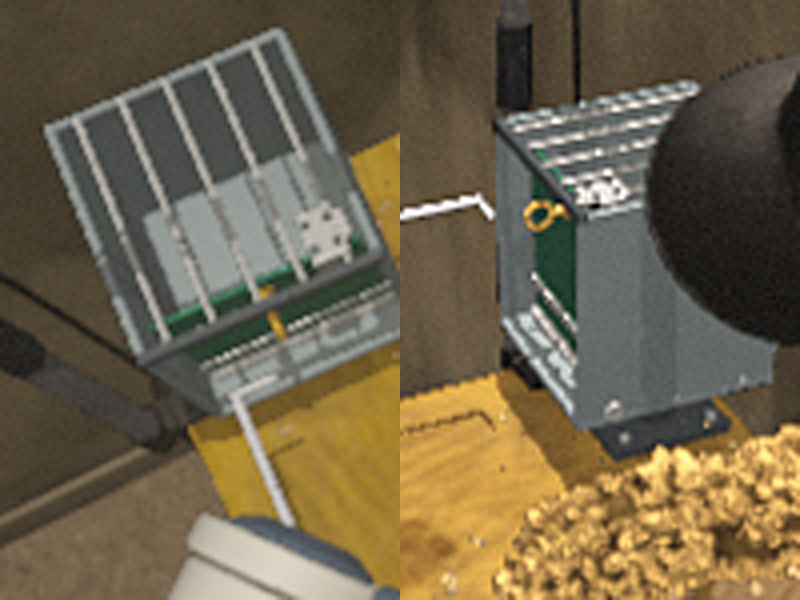

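Request:
move_arm(
  plan=[
    [0,0,0,0,0,0.9,-1],
    [0,0,0,0,0,0.9,-1],
    [0,0,0,0,0,0.9,-1],
    [0,0,0,0,0,0.9,-1],
    [0,0,0,0,0,0.9,-1],
    [0,0,0,0,0,0.9,-1],
    [0,0,0,0,0,0.9,-1],
    [0,0,0,0,0,0.9,-1],
    [0,0,0,0,0,0.9,-1],
    [0,0,0,0,0,0.9,-1],
    [0,0,0,0,0,0.9,-1],
    [0,0,0,0,0,0.9,-1],
  ],
)

```text
clock: 21.1
ee_pos: [332.6, 341.6, 254.5]
orientation: [3.049, -0.748, 0.001]
ft_force: [0.3, 1.1, -0.6]
width: 17.6
```

Request:
move_arm(
  plan=[
    [0,-0.7,0,0,0,0.9,-1],
    [0,-0.9,0,0,0,0.9,-1],
    [0.2,-0.9,0,0,0,0.9,-1],
    [0.5,-0.9,-0.3,0,0,0.9,-1],
    [0.6,-0.9,-0.5,0,0,0.9,-1],
    [0.6,-0.9,-0.7,0,0,0.9,-1],
    [0.6,-0.9,-0.7,0,0,0,-1],
    [0.6,-0.9,-0.7,0,0,0,-1],
    [0.6,-0.9,-0.7,0,0,0,-1],
    [0.6,-0.9,-0.7,0,0,0,-1],
    [0.6,-0.9,-0.7,0,0,0,-1],
    [0,0,0,0,0,0,-1],
  ],
)

```text
clock: 22.1
ee_pos: [431.6, 144.9, 152.5]
orientation: [3.137, 0.122, -0.001]
ft_force: [-0.3, 0.3, -1.5]
width: 17.6
```

```bash
python3 - <<'E'
from h import *
print(monitor.state()["ee_pos"]);delta((449.3,130.4,25),5.6)
E
```

```text
[431.57996622 144.91910741 152.52695161]
shift [ 0.89 -0.73 -6.38] turn [ 0.02 -0.    0.19] q [ 0.19  0.34  1.83 -0.    0.97  0.12] F [-0.3  0.3 -1.5]
```

Request:
move_arm(
  plan=[
    [0.4,-0.4,-0.5,0,0,0.19,-1],
    [0.4,-0.3,-0.9,0,0,0,-1],
    [0.09,-0.03,-0.9,0,0,0,-1],
    [0,0,-0.9,0,0,0,-1],
    [0,0,-0.9,0,0,0,-1],
    [0,0,-0.9,0,0,0,-1],
    [0,0,-0.8,0,0,0,-1],
    [0,0,-0.5,0,0,0,-1],
    [0,0,-0.3,0,0,0,-1],
    [0,0,-0.3,0,0,0,-1],
    [0,0,-0.2,0,0,0,-1],
    [0,0,0,0,0,0,-1],
  ],
)

```text
clock: 23.1
ee_pos: [448.1, 133.1, 12.3]
orientation: [3.136, 0.157, 0.001]
ft_force: [-0.7, -0.5, -0.6]
width: 18.1
```

Request:
move_arm(
  plan=[
    [0,0,-0.1,0,0,0,-1],
    [0,0,-0.05,0,0,0,-1],
    [0,0,0,0,0,0,-1],
  ],
)

```text
clock: 23.35
ee_pos: [448.2, 133.0, 9.8]
orientation: [3.136, 0.157, 0.003]
ft_force: [0.4, 0.2, -1.3]
width: 17.7
```

Request:
move_arm(
  plan=[
    [0,0,-0.1,0,0,0,-1],
    [0,0,-0.1,0,0,0,-1],
    [0,0,0,0,0,0,-1],
  ],
)

```text
clock: 23.6
ee_pos: [448.0, 133.0, 5.4]
orientation: [3.136, 0.157, 0.002]
ft_force: [0.0, 0.5, -2.7]
width: 17.5
```

Request:
move_arm(
  plan=[
    [0,0,-0.05,0,0,0,-1],
    [0,0,0,0,0,0,-1],
  ],
)

```text
clock: 23.77
ee_pos: [448.1, 133.0, 4.7]
orientation: [3.136, 0.157, 0.002]
ft_force: [-0.4, -0.2, 3.3]
width: 18.1
```

Contact with the bench at the expected height. Release and back off upward.

Request:
move_arm(
  plan=[
    [0,0,0,0,0,0,-0.4],
    [0,0,0,0,0,0,-0.4],
    [0,0,0,0,0,0,-0.2],
    [0,0,0,0,0,0,-0.2],
    [0,0,0.3,0,0,0,-0.2],
    [0,0,0.7,0,0,0,-0.2],
    [0,0,0.9,0,0,0,0],
    [0,0,0.9,0,0,0,0],
    [0,0,0.9,0,0,0,0],
    [0,0,0.9,0,0,0,0],
    [0,0,0.9,0,0,0,0],
    [0,0,0,0,0,0,0],
  ],
)

```text
clock: 24.77
ee_pos: [449.4, 133.3, 117.7]
orientation: [3.137, 0.157, 0.008]
ft_force: [1.3, 0.6, 0.9]
width: 45.9
```

```bash
python3 look.py pics/c12.png; python3 brass.py pics/c12.png
python3 - <<'E'
from h import *
print(monitor.state()["ee_pos"],monitor.state()["width"],monitor.state()["ft_force"])
i=eyes.read_camera("top");a=cv2.imread("pics/top0.png")
d=cv2.absdiff(i,a).max(2)
for n,(x,y) in dict(tin=(255,297),disc=(289,279)).items():print(n,"mean diff",d[y-12:y+13,x-12:x+13].mean())
# pole: bright silver rod pixels, old vs new
for n,m in(("old",a),("new",i)):
    r=m[250:272,235:262];h=cv2.cvtColor(r,cv2.COLOR_BGR2HSV);k=(h[...,1]<70)&(h[...,2]>130);ys,xs=np.nonzero(k);print(n,k.sum(),xs.mean()+235,ys.mean()+250)
# wrist view: handle columns, saturation low test
w=eyes.read_camera("wrist");h=cv2.cvtColor(w,cv2.COLOR_BGR2HSV)
for v in(10,50,90):
    k=np.nonzero((h[v,250:400,1]<60)&(h[v,250:400,2]>110))[0];print("rod row",v,k.min()+250 if len(k) else None,k.max()+250 if len(k) else None)
E
```

```text
shift [1.52 9.91 6.1 ] turn [  0.05   0.03 -16.37] q [ 0.16  0.41  1.84 -0.    0.89  0.06] F [1.3 0.6 0.9]
[448.93979721 133.20277292 116.28327096]
corner [425.4 368.  124.6] [[235.6 264.3]
 [230.2 255.5]
 [216.2 166.4]]
191 136
pics/c12.png 656 292.1 445.1 green 4692 427.2 top@x150..260 [448, 402]
[448.33002009 133.07430656 115.26744445] 45.775043087012214 [-0.65150833  0.63772258  0.18670277]
tin mean diff 42.0448
disc mean diff 77.2608
old 77 249.11688311688312 261.05194805194805
new 79 248.67088607594937 261.55696202531647
rod row 10 309 318
rod row 50 309 318
rod row 90 309 318
```

```bash
python3 - <<'E'
from h import *
j=eyes.read_camera("side");a=cv2.imread("pics/side0.png");d=cv2.absdiff(j,a).max(2)
for n,(x,y) in dict(tin=(245,195),disc=(257,216),pole=(290,205),hookend=(277,189),sand=(400,292)).items():print(n,d[y-9:y+10,x-9:x+10].mean().round(1))
t=cv2.imread("pics/last_top.png");b=cv2.imread("pics/top0.png");d=cv2.absdiff(t,b).max(2)
for n,(x,y) in dict(tin=(255,297),disc=(289,279)).items():print("mid-job",n,d[y-9:y+10,x-9:x+10].mean().round(1))
E
```

```text
tin 19.5
disc 57.7
pole 73.7
hookend 66.3
sand 4.5
mid-job tin 51.9
mid-job disc 56.9
```

Request:
move_arm(
  plan=[
    [0,0,0.9,0,0,0,0],
    [0,-0.5,0.9,0,0,0,0],
    [0,-0.9,0.9,0,0,0,0],
    [0,-0.9,0.9,0,0,0,0],
    [0,-0.9,0.9,0,0,0,0],
    [0,-0.9,0.5,0,0,0,0],
    [0,-0.9,0,0,0,0,0],
    [0,-0.9,0,0,0,0,0],
    [0,-0.9,0,0,0,0,0],
    [0,-0.9,0,0,0,0,0],
    [0,-0.9,0,0,0,0,0],
    [0,0,0,0,0,0,0],
  ],
)

```text
clock: 26.02
ee_pos: [447.9, -41.2, 213.8]
orientation: [3.136, 0.155, -0.0]
ft_force: [0.0, 0.3, -0.0]
width: 45.6
```

```bash
python3 - <<'E'
from h import *
for n,P in dict(top=dict(tin=(255,297),disc=(289,279),pole=(297,232),hook=(241,263),sandA=(0,0)),side=dict(tin=(245,195),disc=(257,216),pole=(302,216),hookend=(277,189),sand=(400,292))).items():
    j=eyes.read_camera(n);a=cv2.imread(f"pics/{n}0.png");d=cv2.absdiff(j,a).max(2)
    for k,(x,y) in P.items():
        if x: print(n,k,d[y-9:y+10,x-9:x+10].mean().round(1))
    if n=="top":
        A=cv2.cvtColor(a,6).astype(np.float32)
        B=cv2.cvtColor(j,6).astype(np.float32)
        for k,(x,y) in dict(tin=(255,297),disc=(289,279),poleall=(270,245)).items():
            r=14;s=cv2.matchTemplate(B[y-r-8:y+r+8,x-r-8:x+r+8],A[y-r:y+r,x-r:x+r],cv2.TM_CCOEFF_NORMED);print(k,s.max(),np.array(np.unravel_index(s.argmax(),s.shape))-8)
E
```

```text
top tin 15.6
top disc 36.2
top pole 24.3
top hook 21.1
tin 0.99687505 [0 0]
disc 0.41912284 [-8  2]
poleall 0.96245205 [0 1]
side tin 4.4
side disc 8.0
side pole 16.0
side hookend 12.9
side sand 4.4
```

```bash
python3 - <<'E'
from h import *
print(robot.job_done())
E
```

```text
the job is handed in; nothing more can be done
None
```

The flap is drawn shut and held by its catch. The pole is unhooked and lying flat on the bench close to where it was, and I handed the job in at about 26 s of the 72 s allowed.

**Pull and catch:**
- The peg went into the eye without any measurable contact force.
- The pull took about 6 N to pass the catch, then dropped to 0 N as it snapped. It rose to 7 N on the hard stop, which was the highest reading during the pull; forces were only read between short moves.
- After unhooking, the flap stayed upright. The brass eye was in the same place in the top image before unhooking, after it, and after the pole was laid down.

**Pole:** It touched down at the expected height with about 3 N. The image check puts it within about 1 pixel (roughly 3 mm) of its original place.

**Bystanders:**
- **Tin:** it matched its first image exactly.
- **Sanding block:** I never identified it for certain. The brown block I took for it showed no change in the side view.
- **Disc:** the top-view match failed (0.42), most likely because the arm or its shadow covered it. The side view showed only a small change, and the planned moves never took the gripper or pole to it.

**Other notes:** One survey move early on ran into joint-range limits and stopped short, with no contact, so I took that view from a different pose than planned. I did not do a final check by eye because the 12 pictures were used up, so the last checks were numerical.

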